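# Clear the sawn stone slice off the trimming stand into the offcut chute

## Task

A sawn stone slice still lies in the channel of the trimming stand, tight against the backstop where nothing can get behind it. Press on its top, firmly but gently, and draw it along the channel, keeping the pressure as it rides up the ramp, until there is room behind it; then push it off the open end of the ledge so that it drops into the chute and comes to rest in the catch box. The stone is brittle: never press or push it with more than 18 N, or the stand with more than 25 N, do not lift it off the ledge, and leave the other things alone.

Things in the scene. Friction and masses are not known exactly. Their poses are not given: they have to be found in the camera images.
- stand: Fixed wooden trimming stand, aluminium top, raised 2 to 14 mm on levelling feet. Origin in its base under the lip; x along the channel towards the chute, z up. The ledge runs from x = -200 mm to the lip at x = 0: its rear part, under the slice, 120 mm above the origin, the front part 3 mm higher, with a ramp between.
- stop (a point): Foot of the backstop's inner face, on the ledge at x = -200 mm of the stand. The backstop is a wooden bar across the channel, 22 mm thick, rising 40 mm. The stand's axes. The channel's walls: a fixed fence (inner face y = -30 mm) and, on the other side, the sprung jaw, then a fixed guide (x = -120 to 0, inner face y = 32). They rise 14 mm above the ledge's rear part.
- jaw_face (a point): Where the middle of the brass jaw's face stands when it is free (y = 24 mm of the stand, on the ledge). The jaw, x = -198 to -122 mm, 14 mm high, gives way up to 10 mm to +y at 3 N/mm and presses the slice against the fence. Beside jaw and guide (y = 52 to 119 mm) the top plate at ledge height carries two small items.
- slice: Loose stone slice, rough top, smooth underside, 60 mm long (its x) by 56 wide by 14 thick, 80 to 180 g, origin at the centre of its underside. It lies with its top flush with the walls, rear face 1 to 4 mm from the backstop, nipped by the jaw with 6 N. Pressed down with some 10 to 14 N it follows the fingers; lighter, they slip. Top and ledge are rigid: a millimetre or two too deep is too hard.
- lip (a point): Middle of the lip, the open end of the ledge, on the ledge's surface; the stand's axes. Beyond it a steel slide falls at 52 degrees into the open catch box (x = 0 to 185 mm of the stand, inside y = -50 to 50 mm, walls 100 mm high).
- catch (a point): Point on the catch box's floor, 110 mm beyond the lip, 115 mm below it
- deck_seal: Square seal blank, 24 x 24 x 34 mm, pale stone, standing on the stand's top plate beside the channel. Origin at the centre of its underside; leave alone.
- deck_wax: Flat brass disc, 32 mm across, 14 mm high, on the top plate beside the channel. Origin at the centre of its underside; leave alone.
- lion_seal: Large pale seal stone, 50 x 50 mm, 87 mm high with its carved knob, to one side of the stand. Origin at the centre of its underside; leave alone.
- dark_seal: Dark seal stone, 32 x 32 mm, 92 mm high with its knob, to one side of the stand. Origin at the centre of its underside; leave alone.
- blank: Reddish rectangular stone blank, 36 x 36 x 75 mm, on the left of the table. Origin at the centre of its underside; leave alone.
- paste_jar: White ceramic paste jar, 76 mm across, 45 mm high, on the right of the table. Origin at the centre of its underside; leave alone.
- graver: Engraving tool with a wooden handle, 150 mm long, lying on the right of the table. Origin at the centre of its underside; leave alone.
There are look-alikes about, which are no part of the job. Of the things that look like the slice, the largest one is meant.

How it is judged:
On the way, in this order (a step that is already met when the one before it is completed fails the run):
1. the slice is drawn along the ledge at least 30 mm clear of the backstop, still lying on the ledge (x of slice in the frame of stand between -0.14 and -0.02 m and angle between slice's own z axis and vertical below 0.15 rad and z of slice in the frame of lip between -0.008 and 0.004 m), for 0.1 s.
2. the slice has dropped over the lip into the chute (x of slice in the frame of stand above 0 m and z of slice in the frame of lip below -0.025 m), for 0.1 s.
At the end, for the whole second after the job is handed in: The slice lies at rest (under 30 mm/s) inside the catch box at the foot of the chute: its origin 30 to 180 mm beyond the lip, within 50 mm of the stand's centre line and more than 40 mm below the lip (x of slice in the frame of stand between 0.03 and 0.18 m and y of slice in the frame of stand between -0.05 and 0.05 m and z of slice in the frame of lip below -0.04 m and linear speed of slice below 0.03 m/s); the robot touches nothing.
It fails at once if the fingers press or push the slice with more than 18 N (contact force between the fingers and slice above 18 N).
It fails at once if the stand is pressed by the robot with more than 25 N (contact force between any of the arm, the fingers and stand above 25 N).
It fails at once if the slice is lifted more than 15 mm above the lip (z of slice in the frame of lip above 0.015 m).
It fails at once if another thing is moved by more than 15 mm (distance of any of deck_seal, deck_wax, lion_seal, dark_seal, blank, paste_jar, graver from where it was at the start of the episode above 0.015 m).
It also fails if it takes over 61 s, if anything falls off the work surface, if the arm or the gripper's body presses on something with over 40 N, if the wrist force passes 120 N, or if a joint passes its speed limit or range.

## Robot

A 7-joint arm with a two-finger parallel gripper is mounted at the origin on the work surface. World frame = base frame: x ahead of the robot, y to its left, z up, the work surface at z = 0. Lengths are in m, angles in rad, forces in N, time in s.
With the tool pointing down it reaches from about 0.4 to 0.85 m from the base axis. Payload 4.5 kg.
Tool frame: the origin (TCP) lies where the fingers leave the gripper's body, on its centre line; the fingertips stand 64 mm ahead of it and the grasp point (between the pads) lies 45 mm ahead of it; z points along the fingers, y is the line along which they close (so a half turn about z gives the same grasp; the last joint's range is limited). The gripper opens to 88 mm and grips with 3 to 60 N. Pads are 18 mm wide; open, the fingers measure 123 mm over their backs; the gripper's body (75 mm by 187 mm) begins 45 mm behind the grasp point.
Start: joints at [-1.188, 0.689, -0.195, 1.565, 0.157, 0.902, -0.215], TCP at [0.214, 0.587, 0.303] pointing down, gripper open.
Joint ranges: [-3.01, 3.01], [-0.46, 2.08], [-1.47, 1.51], [0.13, 2.56], [-1, 4.14], [0.04, 2.09], [-2.66, 2.66]. Speed limits (rad/s): [2.57, 2.57, 3.14, 3.14, 3.14, 3.14, 3.14].

## Interface

Orientations are given as a unit quaternion [x, y, z, w].
In Python, from plant import r gives the robot as it stands.
- The arm moves only by the tool play_rows, never from a script. Its arguments are lists of equal length, an entry for each row: "translation": the shift along the tool's x, y, z in m, a list of three; "delta_rot": the turn, a rotation vector about the tool's x, y, z in degrees, a list of three; "grip": the opening, from -1 (shut) to 1 (fully open). In form: {"translation": [[x, y, z], ...], "delta_rot": [[rx, ry, rz], ...], "grip": [grip, ...]}. A call has 1 to 20 rows; each row shifts and turns the commanded pose from where the row before left it, along the tool's axes as they then stand; what a row does not reach is not made up. A row lasts 1/8 s, in which the tool goes at most 62.5 mm and 10.7 degrees, less where a joint would pass 70% of its speed; a pose out of reach is approached as far as the arm can. A call with a gripper value outside its range is refused whole. The fingers move at their own pace and stop on an object; "squeeze" is the grip in N (left out, the last holds). Time passes only in rows, so rows that do not move let the fingers close. It gives the time, the measured TCP pose, the force, the opening and the grip force at its end, in the units of the state.
- r.get_state(): the state, without advancing time (a new reading comes with each control period).
- r.snapshot(name): name is "side" or "top"; returns the picture (480x640x3 uint8, blue, green, red); there is no depth.
- r.get_calibration(name): a dict with "intrinsics" (3x3 intrinsics, pixels), "k1" (the pictures are not rectified: a ray, as slopes to the right and down, at radius r is drawn at 1 + k1 r^2 times it, then the intrinsics apply), "eye" and "rotation" of the camera in the world. Camera axes: x right, y up, looking along -z (the intrinsics and any distortion apply to the point x, -y, -z); pixel columns grow to the right and rows downward; lengths in m; the calibration is good to about 2 mm. A picture is of the moment at which its call begins. get_calibration takes no time and is no camera call.
- r.finish_job(): hands the job in; it is judged then, once.
Trained networks look in the newest picture that a camera, given by its name, has taken for a name from the list of things; names that differ only in an ending like _2 or _b are one class to them, and where a whole thing is asked for, a point or a joint stands for the part that bears it (a point fixed in the world has none). Each returns a list of dicts, best first, with "confidence" (0 to 1); they miss things now and then, are a little off and sometimes report something else, mostly with a low value. They report only what shows in the picture. A call takes as long as a camera call. They do not tell look-alikes from the thing itself.
- r.look_for(camera, target): "point" ([x, y, z] in m, in world coordinates, good to about 4 mm: the middle of the surface that is visible of it).
- r.silhouettes(camera, target): "pixels" (480x640 bool, what is visible of it).
The state is a dict: "clock": time; "q": joint angles; "qd": joint speeds; "joint_torque": joint torques, N m; "tool_pos": TCP position; "eef_rot": TCP orientation; "contact_force": force on the tool from outside, world axes, zero at the start; "moment": the same for the moment, N m; "opening": opening from 0.0 (shut) to 1.0 (fully open); "finger_force": force on a finger pad.
Only numpy, scipy, OpenCV 4.12 (cv2) and the standard library are available. Lean on these libraries where they do the work, as an engineer would, in place of code of your own. Each camera call takes 0.05 s, during which the arm holds its last target. There are 200 camera calls.

## Working session

There is one attempt and no reset: what is moved stays moved. The work goes in short steps, Python scripts to look and compute and a tool call to move; the robot and the scene stay as the last step left them, time stands still between calls to the robot, and variables do not carry over. Pictures are saved under pics/ and viewed, at most 10 in all, crops included, and the job is handed in when it is done.

Besides the shell and the picture viewer there is one more tool, called as name(argument=value, ...), one argument or row to a line, values as JSON. play_rows: Moves the arm, as the interface text tells. Its arguments: {"type":"object","properties":{"translation":{"type":"array","items":{"type":"array","items":{"type":"number"}}},"delta_rot":{"type":"array","items":{"type":"array","items":{"type":"number"}}},"grip":{"type":"array","items":{"type":"number"}},"squeeze":{"type":"number"}},"required":["translation","delta_rot","grip"]}

```bash
mkdir -p pics
python3 - <<'E'
from plant import r
import cv2,numpy as np
s=r.get_state();print({k:np.round(v,3) for k,v in s.items()})
for c in("side","top"):
    cv2.imwrite(f"pics/{c}0.png",r.snapshot(c))
    k=r.get_calibration(c);print(c,{a:np.round(b,4).tolist() for a,b in k.items()})
    for t in("slice","stop","jaw_face","lip","catch","stand","deck_seal","deck_wax"):
        print(t,[(np.round(d["point"],3).tolist(),round(d["confidence"],2)) for d in r.look_for(c,t)][:4])
E
```

```text
{'clock': np.float64(0.0), 'q': array([-1.188,  0.69 , -0.195,  1.566,  0.157,  0.902, -0.215]), 'qd': array([-0.001, -0.   ,  0.001,  0.   ,  0.   ,  0.   ,  0.002]), 'joint_torque': array([-1.0000e-03, -5.2754e+01, -1.2670e+00, -1.5343e+01, -5.3000e-02,
        7.0000e-03,  0.0000e+00]), 'tool_pos': array([0.213, 0.587, 0.302]), 'eef_rot': array([ 0.173,  0.985, -0.001, -0.   ]), 'contact_force': array([ 0.235, -0.269,  0.225]), 'moment': array([0.022, 0.01 , 0.029]), 'finger_force': np.float64(0.0), 'opening': np.float64(0.997)}
side {'intrinsics': [[440.9767, 0.0, 324.0785], [0.0, 440.9767, 244.3405], [0.0, 0.0, 1.0]], 'k1': -0.0899, 'eye': [0.2476, 1.1592, 0.7792], 'rotation': [-0.0615, 0.5034, 0.8545, -0.1122]}
slice [([0.403, 0.133, 0.005], 0.55), ([0.543, 0.152, 0.143], 0.54)]
stop [([0.538, 0.12, 0.097], 0.69)]
jaw_face [([0.531, 0.118, 0.097], 0.91)]
lip [([0.506, 0.53, 0.055], 0.67), ([0.533, 0.12, 0.094], 0.55)]
catch [([0.531, 0.126, 0.092], 0.65)]
stand [([0.533, 0.125, 0.096], 0.81), ([0.617, 0.034, 0.151], 0.52)]
deck_seal [([0.618, 0.034, 0.152], 0.54)]
deck_wax [([0.539, 0.122, 0.094], 0.31)]
top {'intrinsics': [[490.4795, 0.0, 313.0072], [0.0, 490.4795, 244.507], [0.0, 0.0, 1.0]], 'k1': -0.0094, 'eye': [0.3256, -0.0038, 1.2585], 'rotation': [-0.0726, 0.0526, 0.7129, -0.6955]}
slice [([0.546, 0.16, 0.141], 0.95), ([0.401, 0.132, 0.012], 0.82), ([0.526, 0.303, 0.011], 0.81), ([0.648, -0.368, 0.054], 0.33)]
stop [([0.535, 0.042, 0.127], 0.93)]
jaw_face [([0.534, 0.037, 0.13], 0.92)]
lip [([0.537, 0.037, 0.129], 0.92)]
catch [([0.532, 0.039, 0.128], 0.6)]
stand [([0.54, 0.038, 0.132], 0.76)]
deck_seal [([0.533, 0.042, 0.127], 0.6)]
deck_wax [([0.644, 0.144, 0.14], 0.49), ([0.534, 0.038, 0.125], 0.29)]
```

View pics/top0.png

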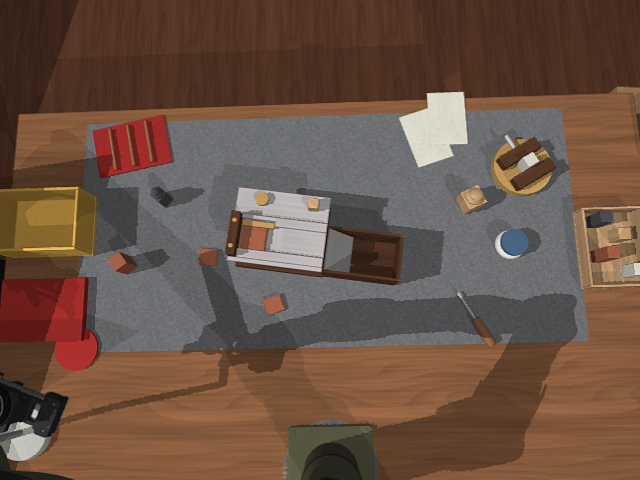

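View pics/side0.png

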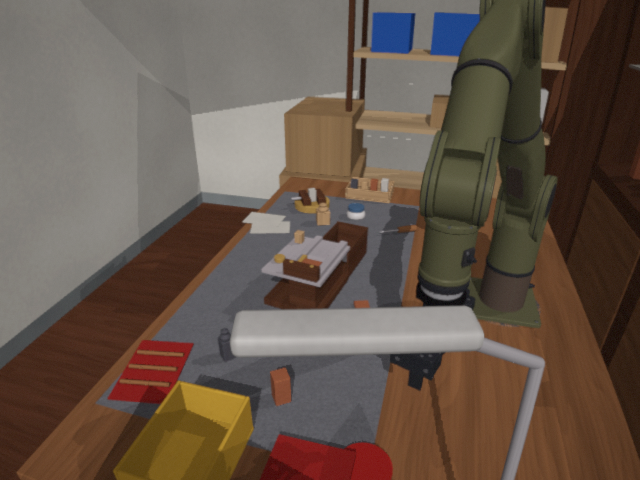

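The slice is at top px (255,236) in the stand's channel. The look-alikes are loose red slices at (208,257) and (275,303), and the blank at (122,263). The arm is clear of the stand, so next is a close crop to check the choice.

```bash
cat > h.py <<'E'
from plant import r
import cv2,numpy as np
from scipy.spatial.transform import Rotation as R
def ray(c,uv):
    k=r.get_calibration(c);K=np.array(k["intrinsics"]);k1=k["k1"]
    p=cv2.undistortPoints(np.array(uv,float).reshape(-1,1,2),K,np.array([k1,0,0,0,0.])).reshape(-1,2)
    d=np.c_[p[:,0],-p[:,1],-np.ones(len(p))]
    return np.array(k["eye"]),R.from_quat(k["rotation"]).apply(d)
def atz(c,uv,z):
    e,d=ray(c,uv);return e+d*((z-e[2])/d[:,2])[:,None]
def proj(c,P):
    k=r.get_calibration(c);K=np.array(k["intrinsics"])
    q=R.from_quat(k["rotation"]).inv().apply(np.atleast_2d(P)-k["eye"]);p=np.c_[q[:,0],-q[:,1]]/-q[:,2:]
    p=p*(1+k["k1"]*(p**2).sum(1))[:,None]
    return p@K[:2,:2].T+K[:2,2]
E
python3 - <<'E'
from h import *
im=cv2.imread("pics/top0.png")
cv2.imwrite("pics/crop_top.png",cv2.resize(im[175:295,215:415],None,fx=4,fy=4,interpolation=cv2.INTER_CUBIC))
im=cv2.imread("pics/side0.png")
cv2.imwrite("pics/crop_side.png",cv2.resize(im[215:325,255:385],None,fx=5,fy=5,interpolation=cv2.INTER_CUBIC))
for d in r.silhouettes("top","slice"):
    m=d["pixels"].astype(np.uint8);b=cv2.boxPoints(cv2.minAreaRect(cv2.findNonZero(m)))
    w=atz("top",b,.141);print(d["confidence"],m.sum(),b.round(1).tolist(),w.round(3).tolist(),np.linalg.norm(np.diff(w,axis=0),axis=1).round(3))
E
```

```text
0.75 285 [[199.1999969482422, 263.8999938964844], [200.39999389648438, 247.8000030517578], [218.39999389648438, 249.1999969482422], [217.10000610351562, 265.29998779296875]] [[0.488, 0.29, 0.141], [0.526, 0.288, 0.141], [0.521, 0.246, 0.141], [0.483, 0.248, 0.141]] [0.038 0.042 0.038]
0.66 613 [[239.3000030517578, 247.39999389648438], [242.89999389648438, 223.89999389648438], [268.8999938964844, 227.89999389648438], [265.29998779296875, 251.39999389648438]] [[0.524, 0.197, 0.141], [0.58, 0.189, 0.141], [0.568, 0.128, 0.141], [0.513, 0.136, 0.141]] [0.056 0.062 0.056]
0.53 285 [[263.0, 299.0], [279.79998779296875, 293.3999938964844], [285.1000061035156, 309.29998779296875], [268.29998779296875, 314.8999938964844]] [[0.403, 0.142, 0.141], [0.415, 0.104, 0.141], [0.379, 0.092, 0.141], [0.367, 0.13, 0.141]] [0.04  0.038 0.04 ]
```

View pics/crop_top.png

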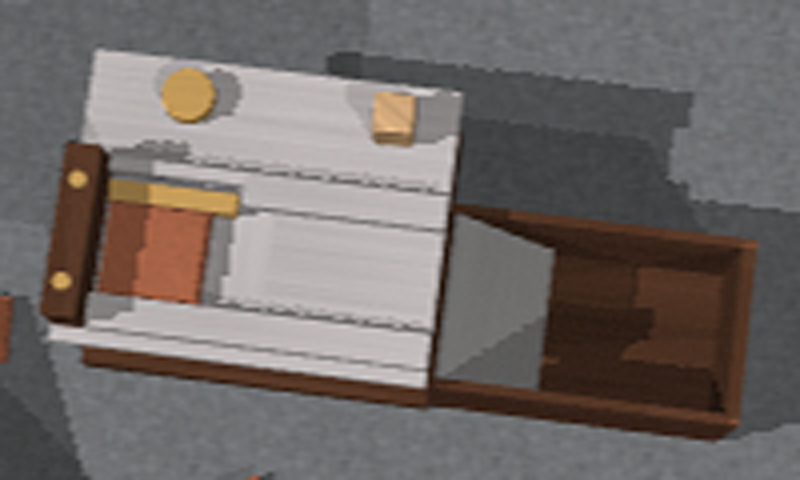

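View pics/crop_side.png

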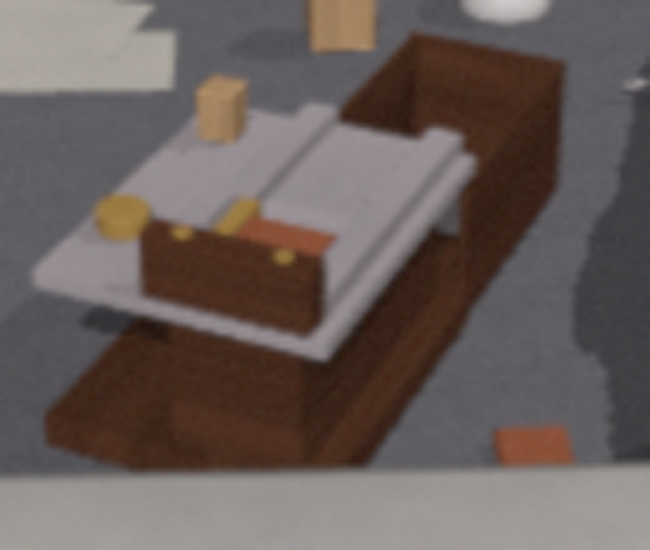

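The crop confirms it: the slice is about 56 × 62 mm, nipped between the brass jaw and the fence, and the look-alikes are about 40 mm. Next I fit the stand's pose from both views.

Run:
```python
from h import *
from scipy.optimize import least_squares
T=lambda u,v:(u/4+215-.375,v/4+175-.375); S=lambda u,v:(u/5+255-.4,v/5+215-.4)
# params: x0,y0,yaw,raise,yb1,yb2,xr,yf,xs ; pts funcs in stand mm
def pts(p):
    yb1,yb2,xr,yf,xs=p[4:]
    top=[((xr,.119,.120),T(97,50)),((0,.119,.120),T(462,93)),((-.222,yb2,.16),T(68,143)),((-.2,yb2,.16),T(108,145)),((-.222,yb1,.16),T(42,318)),((-.2,yb1,.16),T(85,322)),((0,yf,.134),T(430,388)),
     ((xs-.03,-.03,.134),(239.3,247.4)),((xs+.03,.026,.134),(268.9,227.9)),((xs+.03,-.03,.134),(265.3,251.4)),((-.122,.024,.134),T(237,216))]
    side=[((xr,.119,.120),S(35,272)),((-.222,yb2,.16),S(143,222)),((-.222,yb1,.16),S(322,281))]
    return top,side
def f(p):
    o=np.array([p[0],p[1],p[3]]);Rz=R.from_euler('z',p[2]);e=[]
    for c,L in zip(("top","side"),pts(p)):
        e.append(proj(c,Rz.apply([a for a,_ in L])+o)-np.array([b for _,b in L]))
    return np.vstack(e).ravel()
s=least_squares(f,[.52,0,-1.7,.008,-.05,.05,-.22,-.05,-.167],loss='soft_l1')
print(s.x.round(4),np.degrees(s.x[2]));print(f(s.x).reshape(-1,2).round(1).tolist())
Rz=R.from_euler('z',s.x[2]);o=np.array([s.x[0],s.x[1],s.x[3]])
print("slice top",(Rz.apply([s.x[8],-.002,.134])+o).round(4),"lip",(Rz.apply([0,0,.123])+o).round(4))
for u,v in((230,260),(265,262)):
    w=atz("top",[T(u,v)],s.x[3]+.1215);print("ramp?",Rz.inv().apply(w-o).round(4))
st=r.get_state();e=R.from_quat(st["eef_rot"]);print(e.as_matrix().round(3).tolist())
```

```text
[ 0.5241 -0.0024 -1.7134  0.006  -0.0518  0.0518 -0.2232 -0.0621 -0.1663] -98.16818131911631
[[-0.0, 0.2], [0.8, -0.5], [0.4, -0.1], [-0.2, 0.5], [0.1, 0.3], [-1.1, 0.4], [-0.1, -0.0], [0.5, 0.8], [-0.4, -0.2], [-0.1, -0.3], [0.6, 0.6], [-0.3, -0.4], [-0.8, 2.2], [-1.1, -1.3]]
slice top [0.5457 0.1625 0.14  ] lip [ 0.5241 -0.0024  0.129 ]
ramp? [[-0.1258  0.001   0.1215]]
ramp? [[-0.1051  0.0021  0.1215]]
[[-0.94, 0.342, 0.0], [0.342, 0.94, 0.0], [0.0, 0.0, -1.0]]
```

play_rows(
  translation=[
    [-0.0382,-0.0237,0],
    [-0.0382,-0.0237,0],
    [-0.0382,-0.0237,0],
    [-0.0382,-0.0237,0],
    [-0.0382,-0.0237,0],
    [-0.0382,-0.0237,0],
    [-0.0382,-0.0237,0],
    [-0.0382,-0.0237,0],
    [-0.0382,-0.0237,0],
    [-0.0382,-0.0237,0],
    [-0.0382,-0.0237,0],
    [-0.0382,-0.0237,0],
    [0,0,0],
    [0,0,0],
    [0,0,0],
    [0,0,0],
    [0,0,0],
    [0,0,0],
    [0,0,0],
    [0,0,0],
  ],
  delta_rot=[
    [0,0,0],
    [0,0,0],
    [0,0,0],
    [0,0,0],
    [0,0,0],
    [0,0,0],
    [0,0,0],
    [0,0,0],
    [0,0,0],
    [0,0,0],
    [0,0,0],
    [0,0,9.8],
    [0,0,9.8],
    [0,0,9.8],
    [0,0,9.8],
    [0,0,9.8],
    [0,0,9.8],
    [0,0,9.7],
    [0,0,9.7],
    [0,0,0],
  ],
  grip=[-1,-1,-1,-1,-1,-1,-1,-1,-1,-1,-1,-1,-1,-1,-1,-1,-1,-1,-1,-1],
  squeeze=10,
)

```text
clock: 3.45
tool_pos: [0.5472, 0.1637, 0.3027]
eef_rot: [0.755, 0.656, -0.0, 0.0]
contact_force: [-0.5, -0.0, 0.3]
opening: 0.002
finger_force: 0.0
```

```bash
cat > e.py <<'E'
from h import *
import sys
o=np.array([.5241,-.0024,.006]);Rz=R.from_euler('z',-1.7134)
def st():
    s=r.get_state();p=np.array(s["tool_pos"]);e=R.from_quat(s["eef_rot"])
    tip=p+e.apply([0,0,.064]);print("t",s["clock"],"tip stand",(Rz.inv().apply(tip-o)).round(4),"tipz",tip[2].round(4),"F stand",Rz.inv().apply(s["contact_force"]).round(2),"open",s["opening"])
    print((Rz.inv()*e).as_matrix().round(4).tolist())
if __name__=="__main__": st()
E
python3 e.py
```

```text
t 3.45 tip stand [-0.1677 -0.0008  0.2327] tipz 0.2387 F stand [ 0.09 -0.51  0.27] open 0.0018750328263293316
[[-1.0, -0.0019, 0.0003], [-0.0019, 1.0, 0.0003], [-0.0003, 0.0003, -1.0]]
```

play_rows(
  translation=[
    [-0.0007,-0.0003,0.02],
    [-0.001,-0.0003,0.025],
    [0,0,0.022],
    [0,0,0.012],
    [0,0,0.008],
    [0,0,0.003],
    [0,0,0.001],
    [0,0,0],
    [0,0,0],
  ],
  delta_rot=[
    [0,0,0],
    [0,0,0],
    [0,0,0],
    [0,0,0],
    [0,0,0],
    [0,0,0],
    [0,0,0],
    [0,0,0],
    [0,0,0],
  ],
  grip=[-1,-1,-1,-1,-1,-1,-1,-1,-1],
)

```text
clock: 4.58
tool_pos: [0.5465, 0.162, 0.2121]
eef_rot: [0.756, 0.655, 0.0, 0.0]
contact_force: [0.6, 0.5, 0.6]
opening: 0.008
finger_force: 0.0
```

```bash
python3 e.py
python3 - <<'E'
from h import *
im=r.snapshot("side")
cv2.imwrite("pics/crop_side2.png",cv2.resize(im[195:325,255:405],None,fx=4,fy=4,interpolation=cv2.INTER_CUBIC))
E
```

```text
t 4.575 tip stand [-0.1659 -0.0011  0.1421] tipz 0.1481 F stand [-0.56  0.53  0.58] open 0.007522916122355058
[[-1.0, 0.0, -0.0004], [0.0, 1.0, 0.0007], [0.0004, 0.0007, -1.0]]
```

View pics/crop_side2.png

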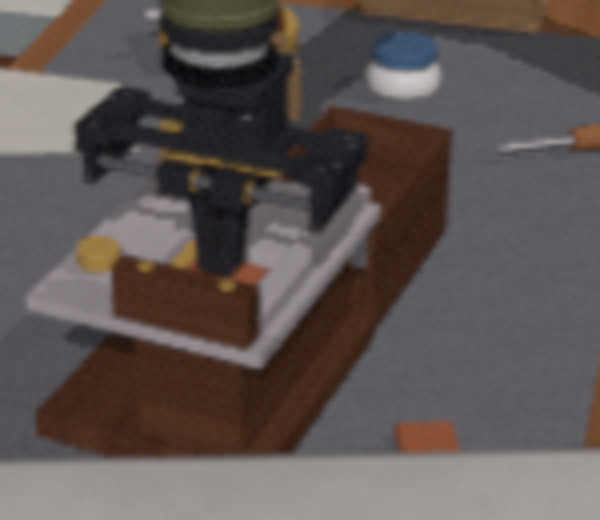

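The fingers hang over the slice, inside the channel (px 220,265). I'll now feel down.

play_rows(
  translation=[
    [0,0,0.001],
    [0,0,0.001],
    [0,0,0.001],
    [0,0,0.001],
    [0,0,0.0],
  ],
  delta_rot=[
    [0,0,0],
    [0,0,0],
    [0,0,0],
    [0,0,0],
    [0,0,0],
  ],
  grip=[-1,-1,-1,-1,-1],
)

```text
clock: 5.25
tool_pos: [0.5463, 0.1618, 0.2076]
eef_rot: [0.756, 0.655, -0.0, -0.0]
contact_force: [0.2, 0.3, 0.3]
opening: 0.005
finger_force: 0.0
```

play_rows(
  translation=[
    [0,0,0.0005],
    [0,0,0.0005],
    [0,0,0],
  ],
  delta_rot=[
    [0,0,0],
    [0,0,0],
    [0,0,0],
  ],
  grip=[-1,-1,-1],
)

```text
clock: 5.62
tool_pos: [0.5463, 0.1619, 0.2067]
eef_rot: [0.756, 0.655, -0.0, -0.0]
contact_force: [-0.9, 0.3, 0.6]
opening: 0.006
finger_force: 0.0
```

play_rows(
  translation=[
    [0,0,0.0005],
    [0,0,0.0005],
    [0,0,0],
  ],
  delta_rot=[
    [0,0,0],
    [0,0,0],
    [0,0,0],
  ],
  grip=[-1,-1,-1],
)

```text
clock: 6.0
tool_pos: [0.5464, 0.1619, 0.2061]
eef_rot: [0.756, 0.655, 0.0, 0.0]
contact_force: [-0.9, 0.8, 4.8]
opening: 0.007
finger_force: 2.3
```

play_rows(
  translation=[
    [0,0,0.0003],
    [0,0,0],
  ],
  delta_rot=[
    [0,0,0],
    [0,0,0],
  ],
  grip=[-1,-1],
)

```text
clock: 6.25
tool_pos: [0.5464, 0.1619, 0.2061]
eef_rot: [0.756, 0.655, 0.0, -0.0]
contact_force: [-1.7, -0.5, 6.8]
opening: 0.005
finger_force: 3.6
```

play_rows(
  translation=[
    [0,0,0.0002],
    [0,0,0],
  ],
  delta_rot=[
    [0,0,0],
    [0,0,0],
  ],
  grip=[-1,-1],
)

```text
clock: 6.5
tool_pos: [0.5464, 0.1619, 0.2061]
eef_rot: [0.756, 0.655, 0.0, -0.0]
contact_force: [-2.8, -0.9, 9.3]
opening: 0.007
finger_force: 4.4
```

play_rows(
  translation=[
    [0,0,0.0003],
    [-0.001,0,0],
    [-0.001,0,0],
    [0,0,0],
  ],
  delta_rot=[
    [0,0,0],
    [0,0,0],
    [0,0,0],
    [0,0,0],
  ],
  grip=[-1,-1,-1,-1],
)

```text
clock: 7.0
tool_pos: [0.5463, 0.1617, 0.2061]
eef_rot: [0.755, 0.655, 0.001, -0.001]
contact_force: [-2.7, 2.4, 9.9]
opening: 0.011
finger_force: 4.9
```

```bash
python3 e.py
```

```text
t 7.0 tip stand [-0.1657 -0.0013  0.1361] tipz 0.1421 F stand [-1.98 -3.06  9.93] open 0.010798627964924097
[[-1.0, -0.0009, -0.0031], [-0.0009, 1.0, 0.001], [0.0031, 0.001, -1.0]]
```

play_rows(
  translation=[
    [0,0,0.0002],
    [-0.001,0,0],
    [-0.001,0,0],
    [0,0,0],
  ],
  delta_rot=[
    [0,0,0],
    [0,0,0],
    [0,0,0],
    [0,0,0],
  ],
  grip=[-1,-1,-1,-1],
)

```text
clock: 7.5
tool_pos: [0.5462, 0.1612, 0.206]
eef_rot: [0.755, 0.656, 0.002, -0.001]
contact_force: [-2.0, 6.2, 9.6]
opening: 0.005
finger_force: 5.1
```

```bash
python3 e.py
```

```text
t 7.5 tip stand [-0.1654 -0.0013  0.136 ] tipz 0.142 F stand [-5.82 -2.83  9.55] open 0.004552349778039127
[[-1.0, -0.0022, -0.0052], [-0.0022, 1.0, 0.0016], [0.0052, 0.0016, -1.0]]
```

play_rows(
  translation=[
    [0,-0.0007,0.0003],
    [-0.001,0,0],
    [-0.001,0,0],
    [0,0,0],
  ],
  delta_rot=[
    [0,0,0],
    [0,0,0],
    [0,0,0],
    [0,0,0],
  ],
  grip=[-1,-1,-1,-1],
)

```text
clock: 8.0
tool_pos: [0.5459, 0.1596, 0.206]
eef_rot: [0.755, 0.656, 0.003, -0.001]
contact_force: [-0.8, 5.8, 10.1]
opening: 0.007
finger_force: 5.5
```

```bash
python3 e.py
```

```text
t 8.0 tip stand [-0.1639 -0.0013  0.136 ] tipz 0.142 F stand [-5.6  -1.58 10.14] open 0.00700873369523563
[[-1.0, -0.0022, -0.0061], [-0.0022, 1.0, 0.0031], [0.0061, 0.0031, -1.0]]
```

play_rows(
  translation=[
    [0,0,0.0002],
    [-0.0015,0,0],
    [-0.0015,0,0],
    [-0.0015,0,0],
    [-0.0015,0,0],
    [0,0,0],
  ],
  delta_rot=[
    [0,0,0],
    [0,0,0],
    [0,0,0],
    [0,0,0],
    [0,0,0],
    [0,0,0],
  ],
  grip=[-1,-1,-1,-1,-1,-1],
)

```text
clock: 8.75
tool_pos: [0.545, 0.1539, 0.2061]
eef_rot: [0.755, 0.656, 0.003, -0.001]
contact_force: [-2.1, 6.8, 12.9]
opening: 0.009
finger_force: 6.3
```

```bash
cat >> e.py <<'E'
def sl():
    r.snapshot("top")
    for d in r.silhouettes("top","slice"):
        m=d["pixels"].astype(np.uint8)
        w=Rz.inv().apply(atz("top",cv2.findNonZero(m).reshape(-1,2),.142)-o)
        if abs(w[:,1].mean())<.05: print("slice visible x",np.percentile(w[:,0],[1,99]).round(4),"y",np.percentile(w[:,1],[1,99]).round(4))
if __name__=="__main__" and len(sys.argv)>1: sl()
E
python3 e.py v
```

```text
t 8.75 tip stand [-0.1581 -0.0013  0.1361] tipz 0.1421 F stand [-6.45 -3.03 12.95] open 0.009407937106614028
[[-1.0, -0.0024, -0.0065], [-0.0024, 1.0, 0.0031], [0.0065, 0.0031, -1.0]]
slice visible x [-0.1402 -0.1284] y [-0.0299  0.0191]
```

play_rows(
  translation=[
    [-0.0015,-0.0007,-0.0001],
    [-0.0015,0,0],
    [-0.0015,0,0],
    [0,0,0],
  ],
  delta_rot=[
    [0,0,0],
    [0,0,0],
    [0,0,0],
    [0,0,0],
  ],
  grip=[-1,-1,-1,-1],
)

```text
clock: 9.35
tool_pos: [0.5443, 0.15, 0.2062]
eef_rot: [0.755, 0.656, 0.004, -0.001]
contact_force: [-0.7, 7.1, 12.4]
opening: 0.007
finger_force: 6.1
```

play_rows(
  translation=[
    [-0.0015,0,0],
    [-0.0015,0,0],
    [0,0,0],
  ],
  delta_rot=[
    [0,0,0],
    [0,0,0],
    [0,0,0],
  ],
  grip=[-1,-1,-1],
)

```text
clock: 9.72
tool_pos: [0.5438, 0.1473, 0.2064]
eef_rot: [0.755, 0.656, 0.004, -0.001]
contact_force: [-1.1, 7.5, 14.1]
opening: 0.01
finger_force: 6.8
```

play_rows(
  translation=[
    [0,0,-0.0003],
    [-0.0015,0,-0.0001],
    [-0.0015,0,-0.0001],
    [0,0,0],
  ],
  delta_rot=[
    [0,0,0],
    [0,0,0],
    [0,0,0],
    [0,0,0],
  ],
  grip=[-1,-1,-1,-1],
)

```text
clock: 10.22
tool_pos: [0.5434, 0.144, 0.2067]
eef_rot: [0.755, 0.656, 0.004, -0.001]
contact_force: [-1.3, 7.4, 12.4]
opening: 0.006
finger_force: 6.0
```

play_rows(
  translation=[
    [-0.0015,0,-0.0001],
    [-0.0015,0,-0.0001],
    [-0.0015,0,-0.0001],
    [0,0,0],
  ],
  delta_rot=[
    [0,0,0],
    [0,0,0],
    [0,0,0],
    [0,0,0],
  ],
  grip=[-1,-1,-1,-1],
)

```text
clock: 10.72
tool_pos: [0.5427, 0.1395, 0.207]
eef_rot: [0.755, 0.656, 0.004, -0.001]
contact_force: [-0.6, 6.6, 12.3]
opening: 0.005
finger_force: 6.1
```

```bash
python3 e.py v
```

```text
t 10.725 tip stand [-0.1436 -0.0015  0.137 ] tipz 0.143 F stand [-6.45 -1.57 12.34] open 0.005252180423248751
[[-1.0, -0.0027, -0.0071], [-0.0027, 1.0, 0.0042], [0.0071, 0.0043, -1.0]]
slice visible x [-0.1227 -0.1146] y [-0.0281  0.0173]
```

play_rows(
  translation=[
    [-0.0015,0,-0.0001],
    [-0.0015,0,-0.0001],
    [-0.0015,0,-0.0001],
    [-0.0015,0,-0.0001],
    [0,0,0],
  ],
  delta_rot=[
    [0,0,0],
    [0,0,0],
    [0,0,0],
    [0,0,0],
    [0,0,0],
  ],
  grip=[-1,-1,-1,-1,-1],
)

```text
clock: 11.45
tool_pos: [0.5418, 0.1336, 0.2074]
eef_rot: [0.755, 0.656, 0.004, -0.001]
contact_force: [-0.6, 7.3, 12.4]
opening: 0.004
finger_force: 6.4
```

play_rows(
  translation=[
    [-0.0015,0,-0.0001],
    [-0.0015,0,-0.0001],
    [-0.0015,0,-0.0001],
    [0,0,0],
  ],
  delta_rot=[
    [0,0,0],
    [0,0,0],
    [0,0,0],
    [0,0,0],
  ],
  grip=[-1,-1,-1,-1],
)

```text
clock: 11.95
tool_pos: [0.5411, 0.1292, 0.2077]
eef_rot: [0.755, 0.656, 0.004, -0.001]
contact_force: [-1.8, 6.2, 12.1]
opening: 0.007
finger_force: 6.5
```

play_rows(
  translation=[
    [-0.0015,0,-0.0001],
    [-0.0015,0,0],
    [-0.0015,0,-0.0001],
    [-0.0015,0,0],
    [0,0,0],
  ],
  delta_rot=[
    [0,0,0],
    [0,0,0],
    [0,0,0],
    [0,0,0],
    [0,0,0],
  ],
  grip=[-1,-1,-1,-1,-1],
)

```text
clock: 12.58
tool_pos: [0.5403, 0.1231, 0.208]
eef_rot: [0.755, 0.656, 0.004, -0.001]
contact_force: [-0.8, 7.8, 15.0]
opening: 0.002
finger_force: 7.3
```

play_rows(
  translation=[
    [-0.0015,0,-0.0001],
    [-0.0015,0,0],
    [-0.0015,0,-0.0001],
    [0,0,0],
  ],
  delta_rot=[
    [0,0,0],
    [0,0,0],
    [0,0,0],
    [0,0,0],
  ],
  grip=[-1,-1,-1,-1],
)

```text
clock: 13.08
tool_pos: [0.5397, 0.1186, 0.2082]
eef_rot: [0.755, 0.656, 0.004, -0.001]
contact_force: [-1.8, 7.1, 15.3]
opening: 0.005
finger_force: 7.3
```

play_rows(
  translation=[
    [0,0,-0.0004],
    [-0.0015,-0.0004,-0.0001],
    [-0.0015,0,-0.0001],
    [-0.0015,0,-0.0001],
    [0,0,0],
  ],
  delta_rot=[
    [0,0,0],
    [0,0,0],
    [0,0,0],
    [0,0,0],
    [0,0,0],
  ],
  grip=[-1,-1,-1,-1,-1],
)

```text
clock: 13.7
tool_pos: [0.5388, 0.1137, 0.2085]
eef_rot: [0.755, 0.656, 0.004, -0.0]
contact_force: [0.1, 5.9, 10.5]
opening: 0.003
finger_force: 5.5
```

```bash
python3 e.py v
```

```text
t 13.7 tip stand [-0.1174 -0.0017  0.1385] tipz 0.1445 F stand [-5.9  -0.75 10.51] open 0.003197253080501547
[[-1.0, -0.0024, -0.006], [-0.0024, 1.0, 0.0043], [0.006, 0.0043, -1.0]]
```

play_rows(
  translation=[
    [-0.0015,0,0.0001],
    [-0.0015,0,0],
    [-0.0015,0,-0.0001],
    [0,0,0],
  ],
  delta_rot=[
    [0,0,0],
    [0,0,0],
    [0,0,0],
    [0,0,0],
  ],
  grip=[-1,-1,-1,-1],
)

```text
clock: 14.3
tool_pos: [0.5382, 0.1095, 0.2088]
eef_rot: [0.755, 0.656, 0.004, -0.0]
contact_force: [-0.8, 6.5, 13.0]
opening: 0.007
finger_force: 6.8
```

```bash
python3 e.py v
```

```text
t 14.3 tip stand [-0.1131 -0.0016  0.1388] tipz 0.1448 F stand [-6.28 -1.69 12.97] open 0.006845268133169884
[[-1.0, -0.0025, -0.0064], [-0.0026, 1.0, 0.0046], [0.0064, 0.0046, -1.0]]
```

play_rows(
  translation=[
    [-0.0015,0,-0.0001],
    [-0.0015,0,-0.0001],
    [0,0,0],
  ],
  delta_rot=[
    [0,0,0],
    [0,0,0],
    [0,0,0],
  ],
  grip=[-1,-1,-1],
)

```text
clock: 14.78
tool_pos: [0.5377, 0.1062, 0.209]
eef_rot: [0.755, 0.656, 0.004, -0.0]
contact_force: [-0.9, 6.2, 12.5]
opening: 0.009
finger_force: 6.6
```

Run:
```python
from h import *
im=r.snapshot("top")
cv2.imwrite("pics/crop_top2.png",cv2.resize(im[175:295,215:415],None,fx=4,fy=4,interpolation=cv2.INTER_CUBIC))
```

```text
(no output)
```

View pics/crop_top2.png

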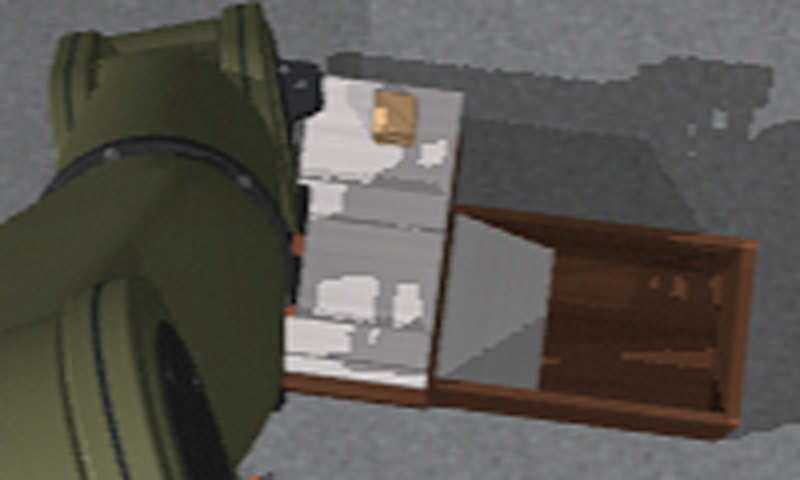

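The arm hides most of it, but the slice's front edge shows as red slivers at crop px (300,245) and (290,312). That puts it at x ≈ -0.08, where it should be, so the slice is following the fingers.

play_rows(
  translation=[
    [-0.0015,0,-0.0001],
    [-0.0015,0,0],
    [-0.0015,0,-0.0001],
    [0,0,0],
  ],
  delta_rot=[
    [0,0,0],
    [0,0,0],
    [0,0,0],
    [0,0,0],
  ],
  grip=[-1,-1,-1,-1],
)

```text
clock: 15.32
tool_pos: [0.537, 0.1015, 0.209]
eef_rot: [0.755, 0.656, 0.003, -0.0]
contact_force: [-1.2, 5.7, 12.0]
opening: 0.008
finger_force: 6.1
```

play_rows(
  translation=[
    [-0.0015,0,0],
    [-0.0015,0,0],
    [-0.0015,0,0],
    [0,0,0],
  ],
  delta_rot=[
    [0,0,0],
    [0,0,0],
    [0,0,0],
    [0,0,0],
  ],
  grip=[-1,-1,-1,-1],
)

```text
clock: 15.82
tool_pos: [0.5364, 0.0971, 0.209]
eef_rot: [0.755, 0.656, 0.004, -0.0]
contact_force: [-0.9, 6.2, 12.5]
opening: 0.006
finger_force: 6.1
```

play_rows(
  translation=[
    [-0.0015,0,0],
    [-0.0015,0,0],
    [-0.0015,0,0],
    [-0.0015,0,0],
    [-0.0015,0,0],
    [0,0,0],
  ],
  delta_rot=[
    [0,0,0],
    [0,0,0],
    [0,0,0],
    [0,0,0],
    [0,0,0],
    [0,0,0],
  ],
  grip=[-1,-1,-1,-1,-1,-1],
)

```text
clock: 16.58
tool_pos: [0.5357, 0.0894, 0.209]
eef_rot: [0.755, 0.656, 0.004, 0.0]
contact_force: [-0.6, 5.6, 12.0]
opening: 0.003
finger_force: 5.8
```

play_rows(
  translation=[
    [-0.0015,0,0],
    [-0.0015,0,0],
    [-0.0015,0,0],
    [-0.0015,0,0],
    [-0.0015,0,0],
    [0,0,0],
  ],
  delta_rot=[
    [0,0,0],
    [0,0,0],
    [0,0,0],
    [0,0,0],
    [0,0,0],
    [0,0,0],
  ],
  grip=[-1,-1,-1,-1,-1,-1],
)

```text
clock: 17.32
tool_pos: [0.5347, 0.0806, 0.209]
eef_rot: [0.755, 0.655, 0.003, 0.001]
contact_force: [0.8, 2.9, 12.4]
opening: 0.002
finger_force: 5.9
```

play_rows(
  translation=[
    [-0.0015,0,0],
    [-0.0015,0,0],
    [-0.0015,0,0],
    [-0.0015,0,0],
    [-0.0015,0,0],
    [-0.0015,0,0],
    [0,0,0],
  ],
  delta_rot=[
    [0,0,0],
    [0,0,0],
    [0,0,0],
    [0,0,0],
    [0,0,0],
    [0,0,0],
    [0,0,0],
  ],
  grip=[-1,-1,-1,-1,-1,-1,-1],
)

```text
clock: 18.2
tool_pos: [0.5335, 0.0717, 0.209]
eef_rot: [0.755, 0.655, 0.003, 0.001]
contact_force: [-0.2, 3.2, 11.6]
opening: 0.002
finger_force: 5.9
```

```bash
python3 e.py v
```

```text
t 18.2 tip stand [-0.0749 -0.0008  0.139 ] tipz 0.145 F stand [-3.12 -0.64 11.6 ] open 0.0016203894877273653
[[-1.0, -0.0008, -0.0036], [-0.0008, 1.0, 0.0055], [0.0036, 0.0055, -1.0]]
slice visible x [-0.2227  0.1739] y [-0.072   0.1101]
```

play_rows(
  translation=[
    [0,0,-0.002],
    [0,0,-0.008],
    [0,0,-0.015],
    [0.01,0,0],
    [0.02,0,0],
    [0.018,0,0],
    [0,0,0],
    [0,0,0],
  ],
  delta_rot=[
    [0,0,0],
    [0,0,0],
    [0,0,0],
    [0,0,0],
    [0,0,0],
    [0,0,0],
    [0,0,0],
    [0,0,0],
  ],
  grip=[-1,-1,-1,-1,-1,-1,-1,-1],
)

```text
clock: 19.3
tool_pos: [0.538, 0.1174, 0.232]
eef_rot: [0.756, 0.655, -0.0, 0.0]
contact_force: [0.2, -0.8, -0.1]
opening: 0.007
finger_force: 0.0
```

```bash
python3 e.py v
python3 - <<'E'
from h import *
im=r.snapshot("top");im2=r.snapshot("side")
a=cv2.resize(im[215:275,255:355],None,fx=4,fy=4,interpolation=cv2.INTER_CUBIC)
b=cv2.resize(im2[215:305,285:385],(400,360),interpolation=cv2.INTER_CUBIC)
cv2.imwrite("pics/both.png",np.vstack([a,b]))
E
```

```text
t 19.3 tip stand [-0.1205 -0.0033  0.162 ] tipz 0.168 F stand [ 0.76  0.36 -0.13] open 0.007071012673355829
[[-1.0, 0.0001, 0.0008], [0.0001, 1.0, -0.0005], [-0.0008, -0.0005, -1.0]]
slice visible x [-0.1019 -0.0477] y [-0.0301  0.0256]
slice visible x [-0.0984  0.1731] y [-0.0722  0.1079]
```

View pics/both.png

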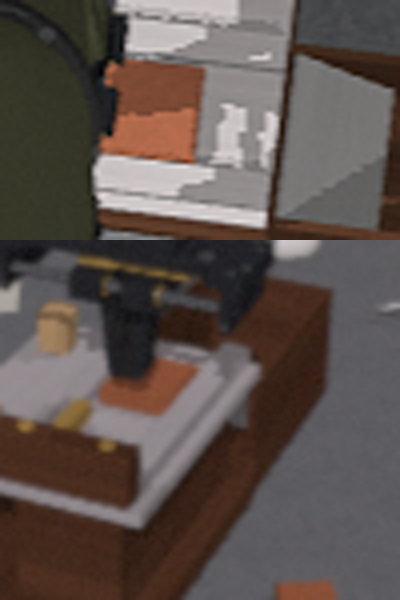

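The slice lies flat on the front ledge, x ≈ -0.107 to -0.047, top px (294,243). The fingers can now go in behind it.

play_rows(
  translation=[
    [0.006,0.001,0],
    [0,0,0.01],
    [0,0,0.01],
    [0,0,0.006],
    [0,0,0.004],
    [0,0,0.001],
    [0,0,0],
  ],
  delta_rot=[
    [0,0,0],
    [0,0,0],
    [0,0,0],
    [0,0,0],
    [0,0,0],
    [0,0,0],
    [0,0,0],
  ],
  grip=[-1,-1,-1,-1,-1,-1,-1],
)

```text
clock: 20.38
tool_pos: [0.5401, 0.1234, 0.2014]
eef_rot: [0.756, 0.655, 0.0, 0.0]
contact_force: [-0.3, -0.3, -0.1]
opening: 0.005
finger_force: 0.0
```

```bash
python3 e.py
```

```text
t 20.375 tip stand [-0.1268 -0.002   0.1314] tipz 0.1374 F stand [ 0.35 -0.28 -0.12] open 0.004945568972673736
[[-1.0, 0.0003, -0.0002], [0.0003, 1.0, 0.0003], [0.0002, 0.0003, -1.0]]
```

Push gently to make contact, then onward.

play_rows(
  translation=[
    [-0.003,0,0],
    [-0.003,0,0],
    [-0.002,0,0],
    [-0.002,0,0],
    [-0.002,0,0],
    [-0.002,0,0],
    [-0.002,0,0],
    [0,0,0],
  ],
  delta_rot=[
    [0,0,0],
    [0,0,0],
    [0,0,0],
    [0,0,0],
    [0,0,0],
    [0,0,0],
    [0,0,0],
    [0,0,0],
  ],
  grip=[-1,-1,-1,-1,-1,-1,-1,-1],
)

```text
clock: 21.38
tool_pos: [0.5377, 0.1072, 0.2013]
eef_rot: [0.756, 0.655, -0.0, 0.0]
contact_force: [0.3, 0.3, 1.4]
opening: 0.005
finger_force: 0.0
```

play_rows(
  translation=[
    [-0.002,0,0],
    [-0.002,0,0],
    [-0.002,0,0],
    [-0.002,0,0],
    [-0.002,0,0],
    [-0.002,0,0],
    [-0.002,0,0],
    [0,0,0],
  ],
  delta_rot=[
    [0,0,0],
    [0,0,0],
    [0,0,0],
    [0,0,0],
    [0,0,0],
    [0,0,0],
    [0,0,0],
    [0,0,0],
  ],
  grip=[-1,-1,-1,-1,-1,-1,-1,-1],
)

```text
clock: 22.38
tool_pos: [0.5357, 0.0934, 0.2013]
eef_rot: [0.756, 0.655, -0.0, 0.0]
contact_force: [-0.3, -0.5, -0.1]
opening: 0.009
finger_force: 0.0
```

```bash
python3 e.py v
```

```text
t 22.375 tip stand [-0.0964 -0.0021  0.1313] tipz 0.1373 F stand [ 0.55 -0.26 -0.07] open 0.00879155462198348
[[-1.0, 0.0006, 0.0001], [0.0006, 1.0, -0.0], [-0.0001, -0.0, -1.0]]
```

```bash
cat > c.py <<'E'
from e import *
im=r.snapshot("top").astype(int)
b,g,rr=im[...,0],im[...,1],im[...,2]
m=((rr>1.9*g)&(rr>110)&(g>1.2*b-10)).astype(np.uint8)
ys,xs=np.nonzero(m);w=Rz.inv().apply(atz("top",np.c_[xs,ys],.144)-o)
k=(abs(w[:,1])<.032)&(w[:,0]>-.19)&(w[:,0]<.19);w=w[k]
print(len(w),np.percentile(w[:,0],[1,50,99]).round(3) if len(w) else "",np.percentile(w[:,1],[1,50,99]).round(3) if len(w) else "")
E
python3 c.py
python3 - <<'E'
from h import *
im=r.snapshot("top")
cv2.imwrite("pics/t3.png",cv2.resize(im[195:290,235:415],None,fx=4,fy=4,interpolation=cv2.INTER_CUBIC))
E
```

```text
1 [-0.034 -0.034 -0.034] [-0.03 -0.03 -0.03]
```

View pics/t3.png

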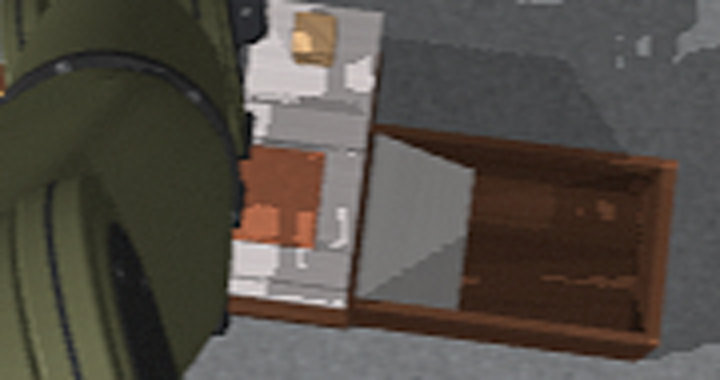

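The slice is being pushed. Its front is at px (320,190) in this crop, about 26 mm short of the lip.

play_rows(
  translation=[
    [-0.0025,0,0],
    [-0.0025,0,0],
    [-0.0025,0,0],
    [-0.0025,0,0],
    [-0.0025,0,0],
    [-0.0025,0,0],
    [-0.0025,0,0],
    [-0.0025,0,0],
    [-0.0025,0,0],
    [-0.0025,0,0],
    [-0.0025,0,0],
    [-0.0025,0,0],
    [-0.0025,0,0],
    [-0.0025,0,0],
    [-0.0025,0,0],
    [-0.0025,0,0],
    [-0.0025,0,0],
    [-0.0025,0,0],
    [-0.0025,0,0],
    [0,0,0],
  ],
  delta_rot=[
    [0,0,0],
    [0,0,0],
    [0,0,0],
    [0,0,0],
    [0,0,0],
    [0,0,0],
    [0,0,0],
    [0,0,0],
    [0,0,0],
    [0,0,0],
    [0,0,0],
    [0,0,0],
    [0,0,0],
    [0,0,0],
    [0,0,0],
    [0,0,0],
    [0,0,0],
    [0,0,0],
    [0,0,0],
    [0,0,0],
  ],
  grip=[-1,-1,-1,-1,-1,-1,-1,-1,-1,-1,-1,-1,-1,-1,-1,-1,-1,-1,-1,-1],
)

```text
clock: 25.08
tool_pos: [0.5289, 0.0463, 0.2013]
eef_rot: [0.756, 0.655, -0.0, 0.0]
contact_force: [0.1, -0.7, 0.3]
opening: 0.004
finger_force: 0.0
```

play_rows(
  translation=[
    [-0.0025,0,0],
    [-0.0025,0,0],
    [-0.0025,0,0],
    [-0.0025,0,0],
    [-0.0025,0,0],
    [-0.0025,0,0],
    [0,0,0],
    [0,0,0],
  ],
  delta_rot=[
    [0,0,0],
    [0,0,0],
    [0,0,0],
    [0,0,0],
    [0,0,0],
    [0,0,0],
    [0,0,0],
    [0,0,0],
  ],
  grip=[-1,-1,-1,-1,-1,-1,-1,-1],
)

```text
clock: 26.08
tool_pos: [0.5269, 0.0319, 0.2013]
eef_rot: [0.756, 0.655, 0.0, -0.0]
contact_force: [0.2, 0.1, 0.0]
opening: 0.005
finger_force: 0.0
```

play_rows(
  translation=[
    [0.005,0,0],
    [0.005,0,-0.01],
    [0,0,-0.03],
    [0,0,-0.04],
    [0.04,0,-0.03],
    [0.05,0,0],
    [0.05,0,0],
    [0,0,0],
    [0,0,0],
  ],
  delta_rot=[
    [0,0,0],
    [0,0,0],
    [0,0,0],
    [0,0,0],
    [0,0,0],
    [0,0,0],
    [0,0,0],
    [0,0,0],
    [0,0,0],
  ],
  grip=[-1,-1,-1,-1,-1,-1,-1,-1,-1],
)

```text
clock: 27.2
tool_pos: [0.548, 0.1799, 0.3116]
eef_rot: [0.756, 0.655, -0.0, 0.0]
contact_force: [-0.3, -0.5, 0.4]
opening: 0.01
finger_force: 0.0
```

```bash
python3 e.py v
python3 - <<'E'
from h import *
im=r.snapshot("top");print([(d["point"],d["confidence"]) for d in r.look_for("top","slice")])
cv2.imwrite("pics/t4.png",cv2.resize(im[175:295,215:415],None,fx=4,fy=4,interpolation=cv2.INTER_CUBIC))
E
```

```text
t 27.2 tip stand [-0.1838 -0.0023  0.2416] tipz 0.2476 F stand [ 0.56 -0.21  0.38] open 0.009901982963149182
[[-1.0, 0.0, 0.0008], [0.0, 1.0, 0.0002], [-0.0008, 0.0002, -1.0]]
slice visible x [0.1042 0.1576] y [-0.0499  0.0008]
[([0.4996, -0.1399, 0.0246], 0.56), ([0.4008, 0.1325, 0.0121], 0.53), ([0.5343, 0.0404, 0.1268], 0.44)]
```

View pics/t4.png

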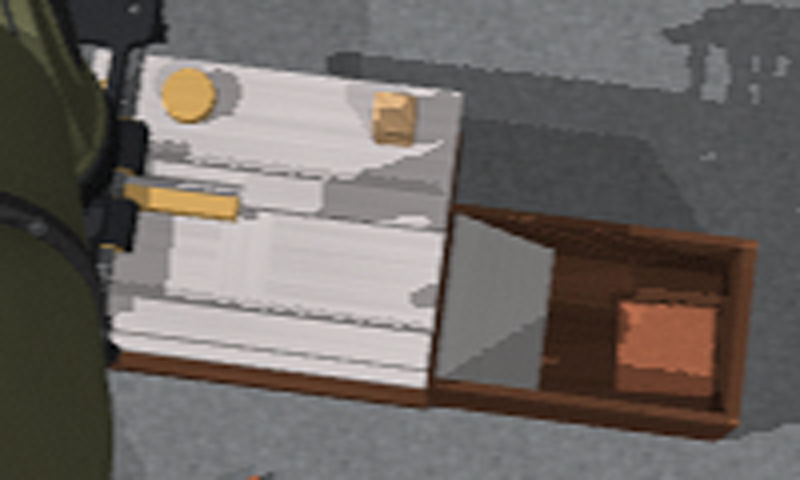

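The slice lies flat in the catch box at crop px (667,345), which is x ≈ 0.14 of the stand. The robot is clear and the deck items have not moved, so I'm handing in.

```bash
python3 -c "
from plant import r
print(r.finish_job())"
```

```text
the job is handed in; nothing more can be done
None
```

The slice was drawn clear of the backstop, pushed off the lip and lies flat in the catch box; I handed the job in at about 27 s, and the highest force I read on it was about 17 N against the 18 N limit.

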